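# Load a tube scanner and hold its spring slide open at the mark

### The arm

A 7-joint arm with a two-finger parallel gripper is mounted at the origin on the work surface. World frame = base frame: x ahead of the robot, y to its left, z up, the work surface at z = 0. Lengths are in m, angles in rad, forces in N, time in s.
With the tool pointing down it reaches from about 0.4 to 0.85 m from the base axis. Payload 10.4 kg.
Tool frame: the origin (TCP) lies midway between the tips of the shut fingers; the grasp point (between the pads) lies r.grip_point_offset behind it (r.grip_point_offset is the distance from the TCP to the grasp point, in m); z points along the fingers, y is the line along which they close (so a half turn about z gives the same grasp; the last joint's range is limited). The gripper opens to 87 mm and grips with 3 to 60 N. Pads are 19 mm wide; open, the fingers measure 117 mm over their backs; the gripper's body (75 mm by 190 mm) begins 51 mm behind the grasp point.
Start: joints at [1.21, 0.332, -0.065, 1.46, 0.022, 1.35, -0.088], TCP at [0.207, -0.59, 0.223] pointing down, gripper open.
Joint ranges: [-2.6, 2.6], [-0.5, 2.12], [-1.47, 1.34], [0.16, 2.42], [-1.27, 4.41], [0.06, 2.06], [-2.6, 2.6]. Speed limits (rad/s): [2.22, 2.22, 2.79, 2.79, 3.14, 3.14, 3.14].

### API

Orientations are given as a unit quaternion [x, y, z, w].
In Python, from bench import r gives the robot as it stands.
- The arm moves only by the tool play_rows, never from a script. Its arguments are lists of equal length, an entry for each row: "claw": the closure, from 0 (fully open) to 1 (shut); "delta_pos": the shift along the tool's x, y, z scaled (see below), a list of three; "delta_rot": the turn, a rotation vector about the tool's x, y, z scaled (see below), a list of three. A call has 1 to 8 rows; each row shifts and turns the commanded pose from where the row before left it, along the tool's axes as they then stand; what a row does not reach is not made up. The controller multiplies each number of a shift by 200 mm and each number of a turn by pi rad. A row lasts 1/10 s, in which the tool goes at most 50 mm and 8.59 degrees, less where a joint would pass 70% of its speed; a pose out of reach is approached as far as the arm can. A call with a number of a shift or a turn outside -1 to 1 is refused whole. A call with a gripper value outside its range is refused whole. The fingers move at their own pace and stop on an object; "squeeze" is the grip in N (left out, the last holds). Time passes only in rows, so rows that do not move let the fingers close. It gives the time, the measured TCP pose, the force, the opening and the grip force at its end, in the units of the state.
- r.read_state(): the state, without advancing time (a new reading comes with each control period).
- r.camera(name): name is "side" or "top"; returns a dict with "pixels" (480x640x3 uint8, red, green, blue), "camera_matrix" (3x3 intrinsics, pixels), "cam_to_world" (4x4, takes a point from camera to world coordinates). Camera axes: x right, y up, looking along -z (the intrinsics and any distortion apply to the point x, -y, -z); pixel columns grow to the right and rows downward; lengths in m; the calibration is good to about 2 mm. A picture is of the moment at which its call begins. There is no depth.
- r.close_job(): hands the job in; it is judged then, once.
The state is a dict: "time": time; "joint_positions": joint angles; "joint_vel": joint speeds; "joint_torque": joint torques, N m; "ee_pos": TCP position; "eef_rot": TCP orientation; "ft_force": force on the tool from outside, world axes, zero at the start; "torque": the same for the moment, N m; "width": finger opening in m; "grip_force": force on a finger pad.
Only numpy, scipy, OpenCV 4.12 (cv2) and the standard library are available. Lean on these libraries where they do the work, as an engineer would, in place of code of your own. Each camera call takes 0.05 s, during which the arm holds its last target. There are 200 camera calls.

### The job

Slide the blue tube rack by its yellow fin between the guide rails and under the white scanner's overhanging head until it is fully home against the stop inside, with the scanner's spring-return slide still shut. Then pull that slide out by its black upright handle until its red pointer lines up with the green marker, and keep it there: the program finishes while the gripper is still holding the slide at the mark against its spring, with the rack still fully home. Leave everything else on the bench where it is.

Things in the scene. Friction and masses are not known exactly. Their poses are not given: they have to be found in the camera images.
- scanner: White tube scanner, teal front, fixed; 150 (x) x 130 (y) x 90 mm high. Origin on the bench under its centre; front is its -x side, roughly towards the robot; z up. A tunnel 80 mm wide and 70 mm high runs along its y axis through the bottom (bench is its floor), open at the +y end only. On its flat top the spring slide runs along x, with a white tick scale beside it on the +y side.
- tunnel_mouth (a point): Centre of the tunnel's open mouth on the bench: y = +65 mm in the scanner's frame. Two aluminium guide rails 25 mm high flare out from it to y = +95 mm, where they are about 98 mm apart. Axes as the scanner's.
- tunnel_stop (a point): Foot of the stop wall inside the tunnel: x = 0, y = -58 mm in the scanner's frame. Axes as the scanner's.
- shutter (a joint): Spring-return slide on the scanner's top: 0 = shut, grows in metres as it is pulled out along the scanner's -x, up to 0.075. The spring needs about 5.5 N to start and 110 N/m more (11 N at 50 mm) and shuts it when let go. Its dark steel plate is 58 mm wide, top 97 mm above the bench.
- slide_handle (a point): Grip point of the slide's handle, moves with it: a black upright blade 10 mm thick along the scanner's x, 44 mm wide along its y, from 97 to 138 mm above the bench; the point is mid-blade, 123 mm above the bench. When shut it lies at x = -105 mm in the scanner's frame, 30 mm out from the front. Axes as the scanner's.
- pointer (a point): Tip of the red pointer, a thin bar across the slide on its +y side, which moves with the slide over the scale. When shut it lies at x = +30 mm in the scanner's frame. Axes as the scanner's.
- marker: Green marker clip, 8 (x) x 16 (y) x 6 mm, fixed on the scale on the scanner's top; origin at the centre of its underside, axes as the scanner's. Its place along the scanner's x varies: 30 to 50 mm of pull. The pointer lines up with it when both have the same x in the scanner's frame.
- rack: Blue tube rack, loose, 0.2 to 0.4 kg: block 72 (x) x 100 (y) mm, 50 mm high with its tubes. Origin at the centre of the block's underside, z up. A neck 24 mm wide, 8 mm high runs from the block along +y to y = 145 mm and carries the fin. Starts outside the mouth, -y end towards it, a little askew. Home: origin at x = 0, y = -8 mm in the scanner's frame, touching the stop, 4 mm play each side.
- rack_fin (a point): Grip point on the rack's yellow upright fin: 12 mm thick (along the rack's x), 30 mm long (along its y), top 74 mm above the bench; the point is on its mid-plane at y = +130 mm of the rack, 55 mm above the bench. Axes as the rack's. The fin stays outside the tunnel when the rack is home.
- rotor_lid: Bystander, loose: black rotor lid, a disc 116 mm across, 10 mm thick, with a steel hub 22 mm high; lies beside the scanner on its -y side; origin at its underside.
- t_key: Bystander, loose: key with a teal cross-handle and a steel shank about 105 mm long, lying flat near the scanner's far side; origin at its underside.
- freezer_box: Bystander, loose: clear box with a blue lid, 88 x 123 x 57 mm, behind the scanner; origin at its underside.
- wash_bottle: Bystander, loose: white bottle with a red cap, 64 mm across, 150 mm high, on the left; origin at its underside.
- beaker: Bystander, loose: glass cup, 76 mm across, 90 mm high, on the right; origin at its underside.
- tip_box: Bystander, loose: grey box of yellow pipette tips, 120 x 85 x 58 mm, on the right; origin at its underside.
- timer: Bystander, loose: round white and teal timer, 60 mm across, 49 mm high, on the left; origin at its underside.

How it is judged:
On the way, in this order (a step that is already met when the one before it is completed fails the run):
1. the rack is fully home in the scanner while the slide is still shut (x of rack in the frame of scanner between -0.008 and 0.008 m and y of rack in the frame of scanner below -0.003 m and z of rack in the frame of scanner below 0.006 m and angle between rack's own z axis and vertical below 0.08 rad and value of joint shutter below 0.01 m), for 0.2 s.
2. the gripper holds the slide with its pointer at the green marker, the rack still home (x of rack in the frame of scanner between -0.008 and 0.008 m and y of rack in the frame of scanner below -0.003 m and z of rack in the frame of scanner below 0.006 m and angle between rack's own z axis and vertical below 0.08 rad and x of pointer in the frame of marker between -0.004 and 0.004 m and contact force between the fingers and shutter above 2 N and contact force between rack and shutter below 0.5 N), for 0.5 s.
At the end, for the whole second after the job is handed in: The rack is home (within 5 mm of the stop, level, on the bench) and at rest; the slide's pointer is within 4 mm of the marker's middle along the scanner's x and still; the fingers press on the slide with more than 2 N, and the rack does not prop it (all of step 2 and velocity of joint shutter between -0.01 and 0.01 m/s and linear speed of rack below 0.02 m/s); the arm keeps its last pose, push and grip.
It fails at once if a bystander is moved by more than 30 mm (distance of any of rotor_lid, t_key, freezer_box, wash_bottle, beaker, tip_box, timer from where it was at the start of the episode above 0.03 m).
It also fails if it takes over 51 s, if anything falls off the work surface, if the arm or the gripper's body presses on something with over 40 N, if the wrist force passes 120 N, or if a joint passes its speed limit or range.

## Working session

There is one attempt and no reset: what is moved stays moved. The work goes in short steps, Python scripts to look and compute and a tool call to move; the robot and the scene stay as the last step left them, time stands still between calls to the robot, and variables do not carry over. Pictures are saved under pics/ and viewed, at most 10 in all, crops included, and the job is handed in when it is done.

Besides the shell and the picture viewer there is one more tool, called after "Emit:" by a JSON object that holds its "api" and its "payload". play_rows: Moves the arm, as the interface text tells. Shifts and turns lie within -1 to 1; 1 stands for 200 mm of shift or pi rad of turn. Its arguments: {"type":"object","properties":{"claw":{"type":"array"},"delta_pos":{"type":"array"},"delta_rot":{"type":"array"},"squeeze":{"type":"number"}},"required":["claw","delta_pos","delta_rot"]}

```bash
mkdir -p pics
python3 - <<'E'
from bench import r
import cv2,numpy as np
s=r.read_state();print(s['time'],s['ee_pos'],s['eef_rot'],s['width'],r.grip_point_offset)
for n in ['top','side']:
    c=r.camera(n);cv2.imwrite(f'pics/{n}0.png',c['pixels'][...,::-1]);np.savez(f'pics/{n}0.npz',**{k:np.array(c[k]) for k in ('pixels','camera_matrix','cam_to_world')})
    print({k:np.round(v,4).tolist() if k!='pixels' else 0 for k,v in c.items()})
E
```

```text
0.0 [ 0.20698283 -0.58932498  0.22172473] [ 9.85769346e-01  1.68101993e-01 -1.51533700e-04 -7.02676649e-04] 0.08705683003718488 0.0187
{'pixels': 0, 'camera_matrix': [[560.993, 0.0, 316.7971], [0.0, 560.993, 237.6189], [0.0, 0.0, 1.0]], 'cam_to_world': [[-0.0284, 0.9902, -0.1365, 0.3619], [-0.9996, -0.0278, 0.0065, -0.0062], [0.0026, 0.1366, 0.9906, 1.7112], [0.0, 0.0, 0.0, 1.0]]}
{'pixels': 0, 'camera_matrix': [[491.1468, 0.0, 315.1326], [0.0, 491.1468, 239.8156], [0.0, 0.0, 1.0]], 'cam_to_world': [[-0.8783, 0.3079, -0.3658, 0.1715], [-0.4781, -0.5758, 0.6632, 0.6931], [-0.0065, 0.7574, 0.6529, 0.8425], [0.0, 0.0, 0.0, 1.0]]}
```

View pics/top0.png

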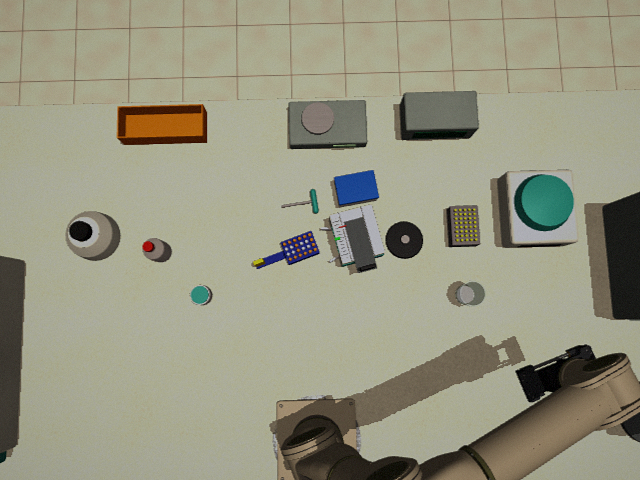

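View pics/side0.png

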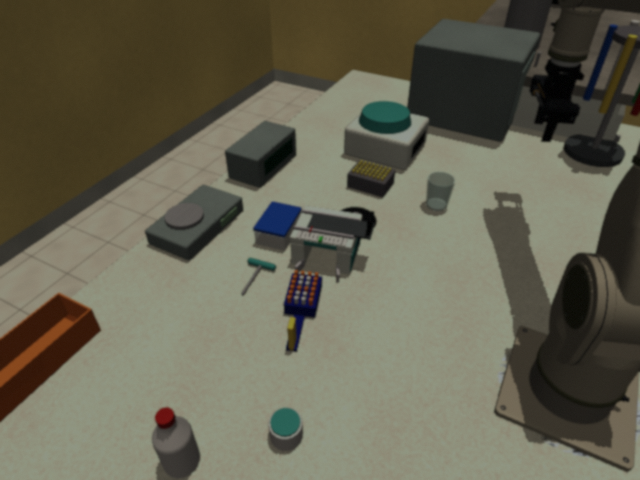

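The top view shows the rack at about (300,247), fin at (258,262) and scanner at (355,238). The side view shows the fin at (292,332) and scanner at (325,235). I'll zoom in on both.

Run:
```python
import cv2
t=cv2.imread('pics/top0.png')[190:290,240:400];cv2.imwrite('pics/tz.png',cv2.resize(t,None,fx=5,fy=5,interpolation=cv2.INTER_CUBIC))
t=cv2.imread('pics/side0.png')[190:360,230:390];cv2.imwrite('pics/sz.png',cv2.resize(t,None,fx=3.5,fy=3.5,interpolation=cv2.INTER_CUBIC))
```

```text
(no output)
```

View pics/tz.png

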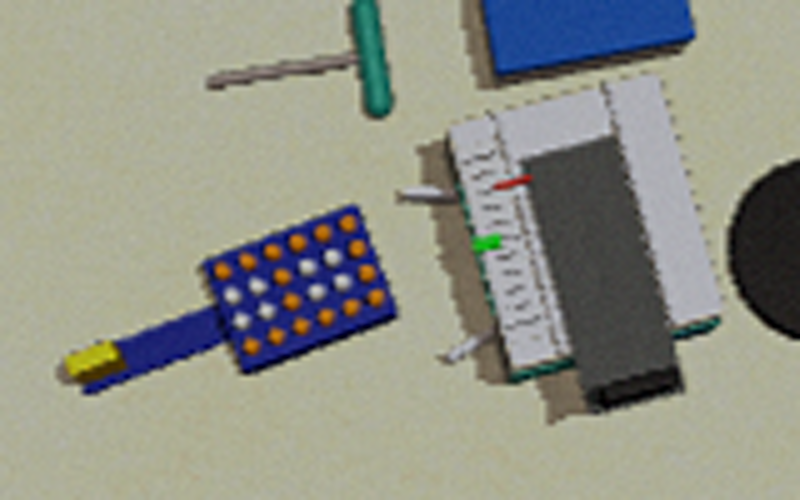

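View pics/sz.png

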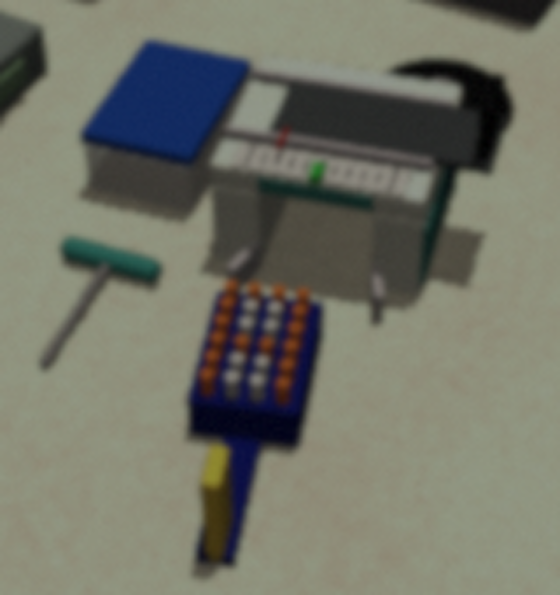

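The zooms show these positions. Top: scanner corners (450,128), (660,75), (718,318), (513,375), red pointer (514,182), green marker (487,243), fin top (95,359). Side: fin top (215,465), marker (317,172). Next I fit the poses.

```bash
cat > fit.py <<'E'
import numpy as np
from scipy.optimize import least_squares
C={n:np.load(f'pics/{n}0.npz') for n in('top','side')}
def proj(n,p):
    M=np.linalg.inv(C[n]['cam_to_world']);q=M[:3,:3]@p+M[:3,3];h=C[n]['camera_matrix']@np.array([q[0],-q[1],-q[2]]);return h[:2]/h[2]
def uv(n,px): return np.array([240+(px[0]+.5)/5-.5,190+(px[1]+.5)/5-.5]) if n=='top' else np.array([230+(px[0]+.5)/3.5-.5,190+(px[1]+.5)/3.5-.5])
def W(pose,l):
    c,s=np.cos(pose[2]),np.sin(pose[2]);return np.array([pose[0]+c*l[0]-s*l[1],pose[1]+s*l[0]+c*l[1],l[2]])
def fit(obs,x0,name,mk=False):
    f=lambda x:np.concatenate([proj(n,W(x,[x[3] if l[0] is None else l[0],l[1],x[4] if l[2] is None else l[2]]))-uv(n,px) for n,px,l in obs])
    s=least_squares(f,x0,loss='soft_l1');print(name,np.round(s.x,4));print(np.round(f(s.x).reshape(-1,2),1).tolist());return s.x
if __name__=='__main__':
    sc=fit([('top',(450,128),(.075,.065,.09)),('top',(660,75),(.075,-.065,.09)),('top',(718,318),(-.075,-.065,.09)),('top',(513,375),(-.075,.065,.09)),
     ('top',(514,182),(.03,.04,.097)),('top',(642,376),(-.105,0,.138)),('top',(487,243),(None,.055,.096)),
     ('side',(212,160),(.075,.065,.09)),('side',(435,200),(-.075,.065,.09)),('side',(317,172),(None,.055,.093))],[.55,-.05,.2,-.01,0],'scanner,marker x')
    rk=fit([('top',(203,262),(.036,.05,None)),('top',(357,205),(.036,-.05,None)),('top',(397,313),(-.036,-.05,None)),('top',(243,373),(-.036,.05,None)),
     ('top',(65,360),(.006,.145,.074)),('top',(115,340),(.006,.115,.074)),('top',(125,357),(-.006,.115,.074)),('top',(73,380),(-.006,.145,.074)),
     ('side',(215,465),(0,.13,.074))],[.5,.1,.2,0,.042],'rack')
    print('fin',W(rk,[0,.13,.055]))
    d=rk[:2]-sc[:2];c,s=np.cos(sc[2]),np.sin(sc[2]);print('rack in scanner',c*d[0]+s*d[1],-s*d[0]+c*d[1],rk[2]-sc[2])
    for y in(-.008,0,.06,.1):
        print('fin goal rack y',y,W(sc,[0,y+.13,.055]))
    print('handle',W(sc,[-.105,0,.123]))
E
python3 fit.py
```

```text
scanner,marker x [ 0.5926 -0.1347  0.2242  0.003   0.    ]
[[-0.6, -0.2], [0.2, -0.5], [2.1, 0.0], [-0.1, -0.2], [-1.1, 1.2], [0.0, 2.6], [1.7, -0.8], [-0.0, 1.0], [-1.7, 0.7], [0.5, -0.9]]
rack [ 0.5662  0.0348  0.3441 -0.0172  0.0267]
[[-0.0, 0.2], [-0.0, -0.3], [0.6, 0.0], [0.5, 0.1], [-0.1, -0.3], [-0.5, -0.1], [-1.1, 0.3], [-0.3, -0.5], [0.7, -0.2]]
fin [0.52233116 0.15713823 0.055     ]
rack in scanner 0.011933623265131893 0.1710441695602719 0.11994465767653587
fin goal rack y -0.008 [ 0.5654524  -0.01571113  0.055     ]
fin goal rack y 0 [ 0.56367418 -0.00791127  0.055     ]
fin goal rack y 0.06 [0.55033748 0.05058773 0.055     ]
fin goal rack y 0.1 [0.54144635 0.08958706 0.055     ]
handle [ 0.49019711 -0.15799831  0.123     ]
```

Run:
```python
import cv2,numpy as np
from fit import *
sc=[.5926,-.1347,.2242]
u0,v0,k=318,198,10
im=cv2.resize(C['top']['pixels'][v0:v0+80,u0:u0+70,::-1].copy(),None,fx=k,fy=k,interpolation=cv2.INTER_CUBIC)[:600*2]
im=im[:, :]
def L(pts,col):
    p=[((proj('top',W(sc,q))-[u0,v0]+.5)*k).astype(int).tolist() for q in pts];cv2.polylines(im,[np.array(p)],len(p)>2,col,1)
R=lambda x0,x1,y0,y1,z:[(x0,y0,z),(x1,y0,z),(x1,y1,z),(x0,y1,z)]
L(R(-.075,.075,-.065,.065,.09),(255,0,255));L(R(-.11,-.1,-.022,.022,.138),(0,255,255));L(R(-.11,-.1,-.022,.022,.097),(0,165,255))
L([(-.1,.029,.097),(.05,.029,.097)],(255,255,0));L([(-.1,-.029,.097),(.05,-.029,.097)],(255,255,0))
L([(.03,.03,.097),(.03,.055,.097)],(255,0,0))
L(R(-.001,.007,.047,.063,.096),(255,0,0));
L([(.04,.065,.025),(.049,.095,.025)],(255,0,0));L([(-.04,.065,.025),(-.049,.095,.025)],(255,0,0))
cv2.imwrite('pics/ov.png',im[20:620])
```

```text
(no output)
```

View pics/ov.png

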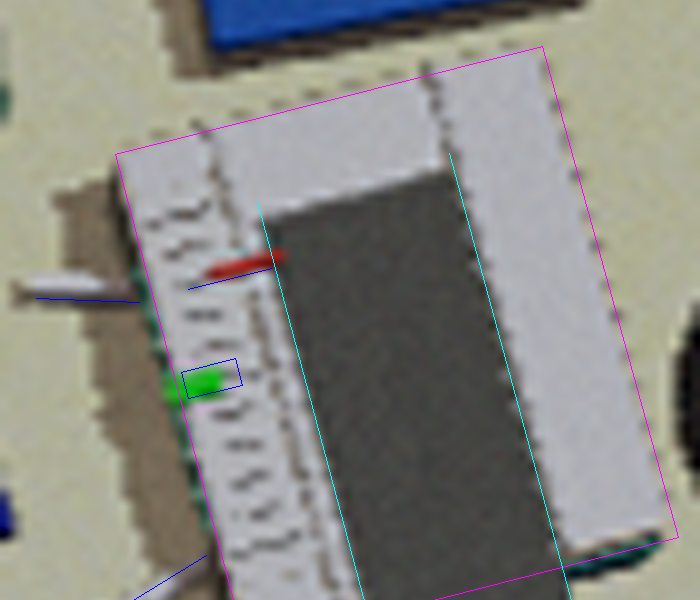

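The overlay fits to about 1 px. The scanner x is off by about +2 mm, and the pull needed is about 30 mm. Now I travel above the fin.

Emit:
{"api": "play_rows", "payload": {"claw": [0,0,0,0,0,0,0,0], "delta_pos": [[0.16,-0.176,0],[0.16,-0.176,0],[0.16,-0.176,0],[0.16,-0.176,0],[0.16,-0.176,0],[0.16,-0.176,0],[0.16,-0.176,0],[0.16,-0.176,0]], "delta_rot": [[0,0,0],[0,0,0],[0,0,0],[0,0,0],[0,0,0],[0,0,0],[0,0,0],[0,0,0]]}}

```text
time: 0.9
ee_pos: [0.3555, -0.2372, 0.2224]
eef_rot: [0.986, 0.168, -0.0, 0.0]
ft_force: [1.3, -1.2, 0.0]
width: 0.087
grip_force: 0.0
```

Emit:
{"api": "play_rows", "payload": {"claw": [0,0,0,0,0,0,0,0], "delta_pos": [[0.16,-0.176,0],[0.16,-0.176,0],[0.16,-0.176,0],[0.16,-0.176,0],[0.16,-0.176,0],[0.16,-0.176,0],[0.16,-0.176,0],[0.16,-0.176,0]], "delta_rot": [[0,0,0],[0,0,0],[0,0,0],[0,0,0],[0,0,0],[0,0,0],[0,0,0],[0,0,0]]}}

```text
time: 1.7
ee_pos: [0.5039, 0.113, 0.2225]
eef_rot: [0.986, 0.168, 0.0, 0.0]
ft_force: [1.2, 0.3, -0.8]
width: 0.087
grip_force: 0.0
```

Emit:
{"api": "play_rows", "payload": {"claw": [0,0,0,0,0,0,0,0], "delta_pos": [[0,0,0],[0,0,0],[0,0,0],[0,0,0],[0,0,0],[0,0,0],[0,0,0],[0,0,0]], "delta_rot": [[0,0,-0.045],[0,0,-0.045],[0,0,-0.045],[0,0,-0.045],[0,0,-0.045],[0,0,-0.045],[0,0,-0.045],[0,0,-0.045]]}}

```text
time: 2.5
ee_pos: [0.5034, 0.1112, 0.2222]
eef_rot: [0.74, 0.672, -0.0, -0.0]
ft_force: [0.0, 0.8, 0.4]
width: 0.087
grip_force: 0.0
```

Emit:
{"api": "play_rows", "payload": {"claw": [0,0,0,0], "delta_pos": [[0,0,0],[0,0,0],[0,0,0],[0,0,0]], "delta_rot": [[0,0,-0.045],[0,0,-0.045],[0,0,-0.045],[0,0,0]]}}

```text
time: 2.9
ee_pos: [0.5034, 0.1112, 0.2222]
eef_rot: [0.584, 0.812, -0.0, -0.0]
ft_force: [-0.2, -0.7, 0.4]
width: 0.0872
grip_force: 0.0
```

```bash
cat > d.py <<'E'
import sys,numpy as np
from bench import r
from scipy.spatial.transform import Rotation as R
def need(x,y,z,yawy):
    s=r.read_state();q=R.from_quat(s['eef_rot']);d=q.inv().apply(np.array([x,y,z])-s['ee_pos'])/.2
    t=R.from_matrix(np.array([[-np.sin(yawy),np.cos(yawy),0],[np.cos(yawy),np.sin(yawy),0],[0,0,-1]]).T.T)
    w=(q.inv()*t).as_rotvec()/np.pi
    print(round(s['time'],2),'pos',np.round(s['ee_pos'],4),'d',np.round(d,3),'len mm',np.round(200*np.linalg.norm(d),1),'rot',np.round(w,4),'F',np.round(s['ft_force'],1),'w',round(s['width'],4))
if __name__=='__main__': need(*map(float,sys.argv[1:]))
E
python3 d.py .5223 .1571 .036 .3441
```

```text
2.9 pos [0.5034 0.1112 0.2222] d [0.187 0.163 0.931] len mm 192.7 rot [-0.0002 -0.     -0.0063] F [-0.2 -0.7  0.4] w 0.0872
```

Emit:
{"api": "play_rows", "payload": {"claw": [0,0,0,0,0,0,0,0], "delta_pos": [[0.187,0.163,0],[0,0,0.2],[0,0,0.2],[0,0,0.2],[0,0,0.15],[0,0,0.1],[0,0,0.08],[0,0,0]], "delta_rot": [[0,0,-0.006],[0,0,0],[0,0,0],[0,0,0],[0,0,0],[0,0,0],[0,0,0],[0,0,0]]}}

```text
time: 3.7
ee_pos: [0.5215, 0.1567, 0.0347]
eef_rot: [0.578, 0.816, -0.001, -0.001]
ft_force: [-0.3, -0.2, 0.9]
width: 0.087
grip_force: 0.0
```

Emit:
{"api": "play_rows", "payload": {"claw": [0.5,0.7,0.8,0.9,1,1,1,1], "delta_pos": [[0,0,0],[0,0,0],[0,0,0],[0,0,0],[0,0,0],[0,0,0],[0,0,0],[0,0,0]], "delta_rot": [[0,0,0],[0,0,0],[0,0,0],[0,0,0],[0,0,0],[0,0,0],[0,0,0],[0,0,0]], "squeeze": 20}}

```text
time: 4.5
ee_pos: [0.5226, 0.1571, 0.0365]
eef_rot: [0.577, 0.817, -0.0, 0.0]
ft_force: [0.2, 0.5, -0.3]
width: 0.0309
grip_force: 0.0
```

Run:
```python
from fit import W
from d import need
import numpy as np
sc=[.594,-.1343,.2242]
for y in (.155,.10,-.009):
    p=W(sc,[0,y+.13,0]);need(p[0],p[1],.036,sc[2])
```

```text
4.5 pos [0.5226 0.1571 0.0365] d [-0.077  0.015  0.003] len mm 15.8 rot [-0.      0.      0.0372] F [ 0.2  0.5 -0.3] w 0.0309
4.5 pos [0.5226 0.1571 0.0365] d [-0.35  -0.017  0.003] len mm 70.2 rot [-0.      0.      0.0372] F [ 0.2  0.5 -0.3] w 0.0309
4.5 pos [0.5226 0.1571 0.0365] d [-0.892 -0.081  0.003] len mm 179.1 rot [-0.      0.      0.0372] F [ 0.2  0.5 -0.3] w 0.0309
```

Emit:
{"api": "play_rows", "payload": {"claw": [1,1,1,1,1,1], "delta_pos": [[0,0,0],[0,0,0],[0,0,0],[0,0,0],[0,0,0],[0,0,0]], "delta_rot": [[0,0,0],[0,0,0],[0,0,0],[0,0,0],[0,0,0],[0,0,0]], "squeeze": 30}}

```text
time: 5.1
ee_pos: [0.5227, 0.1572, 0.0365]
eef_rot: [0.577, 0.817, 0.0, 0.0]
ft_force: [-0.1, -1.2, -1.5]
width: 0.012
grip_force: 30.1
```

Emit:
{"api": "play_rows", "payload": {"claw": [1,1,1,1,1,1,1], "delta_pos": [[-0.02,0.003,0],[-0.02,0.003,0],[-0.02,0.003,0],[-0.017,0.003,0],[0,0.003,0],[0,0,0],[0,0,0]], "delta_rot": [[0,0,0.008],[0,0,0.008],[0,0,0.008],[0,0,0.008],[0,0,0.005],[0,0,0],[0,0,0]]}}

```text
time: 5.8
ee_pos: [0.5302, 0.1429, 0.0365]
eef_rot: [0.623, 0.782, -0.0, 0.0]
ft_force: [1.0, -1.5, -0.3]
width: 0.0114
grip_force: 30.1
```

Run:
```python
from fit import W
from d import need,r
import cv2
sc=[.594,-.1343,.2242]
for y in (.155,-.009):
    p=W(sc,[0,y+.13,0]);need(p[0],p[1],.036,sc[2])
a=r.camera('top')['pixels'][190:290,240:400,::-1];cv2.imwrite('pics/tz2.png',cv2.resize(a,None,fx=5,fy=5,interpolation=cv2.INTER_CUBIC))
```

```text
5.8 pos [0.5302 0.1429 0.0365] d [0.003 0.003 0.003] len mm 0.9 rot [-0.0001  0.0002  0.0001] F [ 1.  -1.5 -0.3] w 0.0114
5.8 pos [0.5302 0.1429 0.0365] d [-0.817  0.003  0.003] len mm 163.5 rot [-0.0001  0.0002  0.0001] F [ 1.  -1.5 -0.3] w 0.0114
```

View pics/tz2.png

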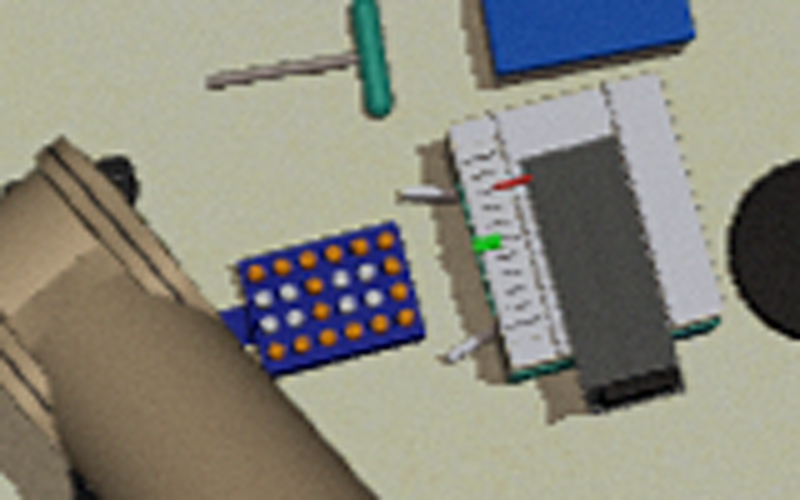

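The rack is aligned with the scanner: its front midpoint (411,280) lies on the rail centreline. I'll push it in.

Emit:
{"api": "play_rows", "payload": {"claw": [1,1,1,1,1,1,1,1], "delta_pos": [[-0.06,0,0],[-0.06,0,0],[-0.06,0,0],[-0.06,0,0],[-0.06,0,0],[-0.06,0,0],[-0.06,0,0],[0,0,0]], "delta_rot": [[0,0,0],[0,0,0],[0,0,0],[0,0,0],[0,0,0],[0,0,0],[0,0,0],[0,0,0]]}}

```text
time: 6.65
ee_pos: [0.5496, 0.0588, 0.0365]
eef_rot: [0.625, 0.781, -0.0, 0.001]
ft_force: [0.6, -1.7, 0.5]
width: 0.012
grip_force: 30.1
```

Emit:
{"api": "play_rows", "payload": {"claw": [1,1,1,1,1,1,1,1], "delta_pos": [[-0.05,0,0],[-0.05,0,0],[-0.05,0,0],[-0.05,0,0],[-0.05,0,0],[-0.05,0,0],[-0.03,0,0],[0,0,0]], "delta_rot": [[0,0,0],[0,0,0],[0,0,0],[0,0,0],[0,0,0],[0,0,0],[0,0,0],[0,0,0]]}}

```text
time: 7.45
ee_pos: [0.5639, -0.0046, 0.0365]
eef_rot: [0.624, 0.781, -0.0, 0.0]
ft_force: [-0.2, -1.2, -0.5]
width: 0.0119
grip_force: 30.1
```

Run:
```python
from fit import W
from d import need,r
sc=[.594,-.1343,.2242]
p=W(sc,[0,-.008+.13,0]);need(p[0],p[1],.036,sc[2])
```

```text
7.45 pos [ 0.5639 -0.0046  0.0365] d [-0.056  0.002  0.003] len mm 11.2 rot [ 0.      0.0003 -0.0004] F [-0.2 -1.2 -0.5] w 0.0119
```

No side load. I'll approach the stop in small steps.

Emit:
{"api": "play_rows", "payload": {"claw": [1,1,1,1,1,1,1], "delta_pos": [[-0.015,0,0],[-0.015,0,0],[-0.015,0,0],[-0.01,0,0],[-0.01,0,0],[0,0,0],[0,0,0]], "delta_rot": [[0,0,0],[0,0,0],[0,0,0],[0,0,0],[0,0,0],[0,0,0],[0,0,0]]}}

```text
time: 8.15
ee_pos: [0.5665, -0.0157, 0.0365]
eef_rot: [0.623, 0.782, -0.0, 0.0]
ft_force: [-0.6, 0.5, -0.1]
width: 0.0117
grip_force: 30.1
```

Emit:
{"api": "play_rows", "payload": {"claw": [1,1,1], "delta_pos": [[-0.01,0,0],[-0.01,0,0],[0,0,0]], "delta_rot": [[0,0,0],[0,0,0],[0,0,0]]}}

```text
time: 8.45
ee_pos: [0.5664, -0.0159, 0.0365]
eef_rot: [0.622, 0.783, 0.001, -0.002]
ft_force: [-4.5, 12.1, 3.1]
width: 0.0117
grip_force: 30.1
```

Emit:
{"api": "play_rows", "payload": {"claw": [1,1,1], "delta_pos": [[-0.01,0,0],[0,0,0],[0,0,0]], "delta_rot": [[0,0,0],[0,0,0],[0,0,0]]}}

```text
time: 8.75
ee_pos: [0.5663, -0.016, 0.0365]
eef_rot: [0.622, 0.783, 0.001, -0.003]
ft_force: [-8.0, 15.3, 4.9]
width: 0.0117
grip_force: 30.1
```

At the stop. I'll relax the push, open, rise and go to the handle.

Emit:
{"api": "play_rows", "payload": {"claw": [1,1,0,0,0,0,0,0], "delta_pos": [[0.015,0,0],[0.01,0,0],[0,0,0],[0,0,0],[0,0,0],[0,0,0],[0,0,0],[0,0,0]], "delta_rot": [[0,0,0],[0,0,0],[0,0,0],[0,0,0],[0,0,0],[0,0,0],[0,0,0],[0,0,0]]}}

```text
time: 9.55
ee_pos: [0.5667, -0.0167, 0.0366]
eef_rot: [0.623, 0.782, -0.0, 0.0]
ft_force: [-0.2, 0.0, 0.0]
width: 0.052
grip_force: 0.0
```

Emit:
{"api": "play_rows", "payload": {"claw": [0,0,0,0,0,0,0], "delta_pos": [[0,0,0],[0,0,-0.1],[0,0,-0.2],[0,0,-0.2],[0,0,-0.2],[0,0,-0.2],[0,0,0]], "delta_rot": [[0,0,0],[0,0,0],[0,0,0],[0,0,0],[0,0,0],[0,0,0],[0,0,0]]}}

```text
time: 10.25
ee_pos: [0.5691, -0.0159, 0.222]
eef_rot: [0.623, 0.782, 0.002, 0.003]
ft_force: [0.7, 1.1, -0.3]
width: 0.0866
grip_force: 0.0
```

Run:
```python
from fit import W
from d import need,r
import cv2
sc=[.594,-.1343,.2242]
p=W(sc,[-.105,0,0]);need(p[0],p[1],.106,sc[2])
for n in('top','side'):cv2.imwrite(f'pics/{n}3.png',r.camera(n)['pixels'][...,::-1])
a=cv2.imread('pics/top3.png')[190:290,260:400];b=cv2.imread('pics/side3.png')[190:340,230:390]
cv2.imwrite('pics/c3.png',cv2.hconcat([cv2.resize(a,(450,321),interpolation=cv2.INTER_CUBIC),cv2.resize(b,(342,321),interpolation=cv2.INTER_CUBIC)]))
```

```text
10.25 pos [ 0.5691 -0.0159  0.222 ] d [-0.603 -0.54   0.578] len mm 198.9 rot [0.0024 0.0008 0.0002] F [ 0.7  1.1 -0.3] w 0.0866
```

View pics/c3.png

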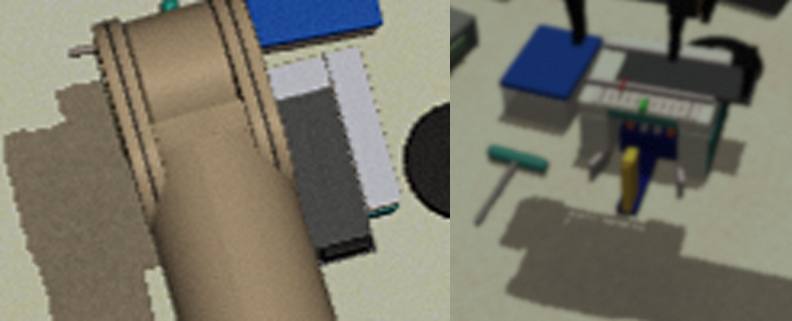

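The rack is in the tunnel with its fin outside, and the slide is shut. Next, over the handle.

Emit:
{"api": "play_rows", "payload": {"claw": [0,0,0,0,0], "delta_pos": [[-0.151,-0.135,0],[-0.151,-0.135,0],[-0.151,-0.135,0],[-0.15,-0.135,0],[0,0,0]], "delta_rot": [[0,0,0],[0,0,0],[0,0,0],[0,0,0],[0,0,0]]}}

```text
time: 10.85
ee_pos: [0.4849, -0.1641, 0.2147]
eef_rot: [0.627, 0.779, -0.002, -0.001]
ft_force: [1.0, -0.2, -0.6]
width: 0.087
grip_force: 0.0
```

Run:
```python
from fit import W
from d import need,r
sc=[.594,-.1343,.2242]
p=W(sc,[-.105,0,0]);need(p[0],p[1],.106,sc[2])
```

```text
10.85 pos [ 0.4849 -0.1641  0.2147] d [0.025 0.042 0.543] len mm 109.1 rot [-0.0012  0.0001 -0.0026] F [ 1.  -0.2 -0.6] w 0.087
```

Emit:
{"api": "play_rows", "payload": {"claw": [0,0,0,0,0,0,0], "delta_pos": [[0.025,0.042,0],[0,0,0.15],[0,0,0.15],[0,0,0.13],[0,0,0.08],[0,0,0],[0,0,0]], "delta_rot": [[0,0,-0.002],[0,0,0],[0,0,0],[0,0,0],[0,0,0],[0,0,0],[0,0,0]]}}

```text
time: 11.55
ee_pos: [0.4961, -0.1504, 0.115]
eef_rot: [0.62, 0.784, 0.0, -0.0]
ft_force: [0.0, 0.4, 0.9]
width: 0.0872
grip_force: 0.0
```

Run:
```python
from fit import W
from d import need,r
sc=[.594,-.1343,.2242]
p=W(sc,[-.105,0,0]);need(p[0],p[1],.106,sc[2])
```

```text
11.55 pos [ 0.4961 -0.1504  0.115 ] d [-0.03  -0.03   0.045] len mm 12.4 rot [ 0.0002 -0.0002  0.0027] F [0.  0.4 0.9] w 0.0872
```

Emit:
{"api": "play_rows", "payload": {"claw": [0,0,0,0], "delta_pos": [[-0.03,-0.03,0.04],[0,0,0],[0,0,0],[0,0,0]], "delta_rot": [[0,0,0.0027],[0,0,0],[0,0,0],[0,0,0]]}}

```text
time: 11.95
ee_pos: [0.4911, -0.1588, 0.107]
eef_rot: [0.624, 0.781, 0.0, 0.0]
ft_force: [-0.1, 0.1, 0.4]
width: 0.0869
grip_force: 0.0
```

Emit:
{"api": "play_rows", "payload": {"claw": [0.5,0.7,0.8,0.85,0.9,1,1,1], "delta_pos": [[0,0,0],[0,0,0],[0,0,0],[0,0,0],[0,0,0],[0,0,0],[0,0,0],[0,0,0]], "delta_rot": [[0,0,0],[0,0,0],[0,0,0],[0,0,0],[0,0,0],[0,0,0],[0,0,0],[0,0,0]], "squeeze": 40}}

```text
time: 12.75
ee_pos: [0.4909, -0.1586, 0.1065]
eef_rot: [0.624, 0.781, -0.0, 0.0]
ft_force: [0.7, -0.6, 0.4]
width: 0.031
grip_force: 0.0
```

Emit:
{"api": "play_rows", "payload": {"claw": [1,1,1,1,1,1,1,1], "delta_pos": [[0,0,0],[0,0,0],[0,0,0],[0,0,0],[0,0,0],[0,0,0],[0,0,0],[0,0,0]], "delta_rot": [[0,0,0],[0,0,0],[0,0,0],[0,0,0],[0,0,0],[0,0,0],[0,0,0],[0,0,0]]}}

```text
time: 13.55
ee_pos: [0.4917, -0.1584, 0.1066]
eef_rot: [0.624, 0.781, 0.001, 0.001]
ft_force: [5.2, 0.6, -3.7]
width: 0.0092
grip_force: 40.0
```

Run:
```python
from fit import W
from d import need,r
sc=[.594,-.1343,.2242]
for k in (0,.03):
  p=W(sc,[-.105-k,0,0]);need(p[0],p[1],.106,sc[2])
```

```text
13.55 pos [ 0.4917 -0.1584  0.1066] d [0.004 0.    0.003] len mm 1.0 rot [ 0.0006  0.0001 -0.0003] F [ 5.2  0.6 -3.7] w 0.0092
13.55 pos [ 0.4917 -0.1584  0.1066] d [ 0.004 -0.15   0.003] len mm 29.9 rot [ 0.0006  0.0001 -0.0003] F [ 5.2  0.6 -3.7] w 0.0092
```

Emit:
{"api": "play_rows", "payload": {"claw": [1,1,1,1,1,1,1,1], "delta_pos": [[0,-0.02,0],[0,-0.025,0],[0,-0.025,0],[0,-0.025,0],[0,-0.025,0],[0,-0.02,0],[0,0,0],[0,0,0]], "delta_rot": [[0,0,0],[0,0,0],[0,0,0],[0,0,0],[0,0,0],[0,0,0],[0,0,0],[0,0,0]]}}

```text
time: 14.35
ee_pos: [0.4648, -0.1648, 0.1067]
eef_rot: [0.624, 0.781, 0.001, 0.001]
ft_force: [8.0, -1.7, -8.4]
width: 0.0097
grip_force: 40.0
```

Run:
```python
from fit import W
from d import need,r
import cv2
sc=[.594,-.1343,.2242]
p=W(sc,[-.135,0,0]);need(p[0],p[1],.106,sc[2])
for n in('top','side'):cv2.imwrite(f'pics/{n}4.png',r.camera(n)['pixels'][...,::-1])
a=cv2.imread('pics/top4.png')[200:270,310:380];b=cv2.imread('pics/side4.png')[205:285,280:360]
cv2.imwrite('pics/c4.png',cv2.hconcat([cv2.resize(a,(400,400),interpolation=cv2.INTER_CUBIC),cv2.resize(b,(400,400),interpolation=cv2.INTER_CUBIC)]))
```

```text
14.35 pos [ 0.4648 -0.1648  0.1067] d [ 0.005 -0.011  0.003] len mm 2.6 rot [ 0.0009  0.0003 -0.0003] F [ 8.  -1.7 -8.4] w 0.0097
```

View pics/c4.png

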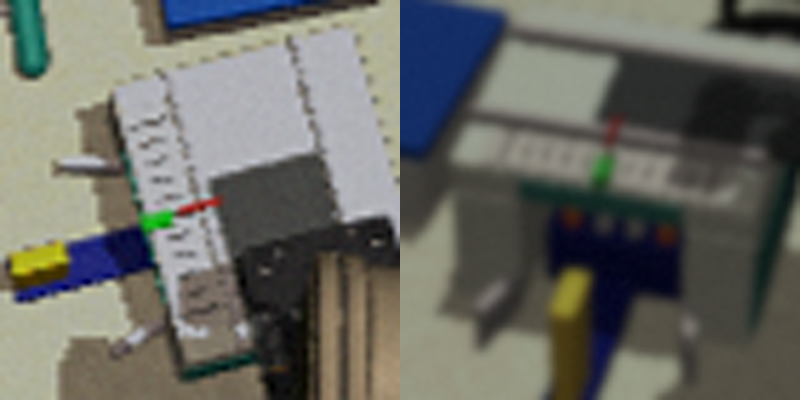

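Pointer (200,207) and marker (158,220) in the top crop are nearly in line. I'll measure them by colour centroid and triangulation.

```bash
cat > m.py <<'E'
import cv2,numpy as np
from fit import *
sc=[.594,-.1343,.2242]
def cen(im,col):
    im=im.astype(int);b,g,r=im[...,0],im[...,1],im[...,2]
    w=np.clip(r-np.maximum(g,b)-45,0,None) if col=='r' else np.clip(g-np.maximum(r,b)-40,0,None)
    return w
def roi(n,w):
    m=np.zeros_like(w); 
    if n=='top': m[200:270,325:372]=1
    else: m[215:250,295:345]=1
    w=w*m;v,u=np.nonzero(w);k=w[v,u];return np.array([(u*k).sum(),(v*k).sum()])/k.sum(),len(k)
def loc(o,zs=None):
    f=lambda x:np.concatenate([proj(n,x)-p for n,p in o.items()])
    return f
def main(tag):
    P={}
    for c in 'rg':
        o={}
        for n in('top','side'):
            p,k=roi(n,cen(cv2.imread(f'pics/{n}{tag}.png'),c));o[n]=p;print(c,n,np.round(p,2),k)
        for z in ((.098,.100) if c=='r' else (.093,.095)):
            for n in o:
                s=least_squares(lambda x:proj(n,np.array([x[0],x[1],z]))-o[n],[.59,-.13]).x
                d=s-sc[:2];co,si=np.cos(sc[2]),np.sin(sc[2]);print('  z',z,n,'scanner xy',np.round([co*d[0]+si*d[1],-si*d[0]+co*d[1]],4))
if __name__=='__main__':
    import sys
    for t in sys.argv[1:]: print('==',t);main(t)
E
python3 m.py 0 4
```

```text
== 0
r top [342.29 225.99] 13
r side [nan nan] 0
  z 0.098 top scanner xy [0.0311 0.0364]m.py:12: RuntimeWarning: invalid value encountered in divide
  w=w*m;v,u=np.nonzero(w);k=w[v,u];return np.array([(u*k).sum(),(v*k).sum()])/k.sum(),len(k)
Traceback (most recent call last):
  File "m.py", line 28, in <module>
    for t in sys.argv[1:]: print('==',t);main(t)
                                         ~~~~^^^
  File "m.py", line 24, in main
    s=least_squares(lambda x:proj(n,np.array([x[0],x[1],z]))-o[n],[.59,-.13]).x
      ~~~~~~~~~~~~~^^^^^^^^^^^^^^^^^^^^^^^^^^^^^^^^^^^^^^^^^^^^^^^^^^^^^^^^^^
ValueError: Residuals are not finite in the initial point.
```

```bash
sed -i 's/-45,0/-(45 if n=="top" else 15),0/; s/-40,0/-(40 if n=="top" else 25),0/; s/def cen(im,col)/def cen(im,col,n)/; s/,c));o\[n\]/,c,n));o[n]/' m.py; python3 m.py 0 4
```

```text
== 0
r top [342.29 225.99] 13
r side [310.37 228.79] 22
  z 0.098 top scanner xy [0.0311 0.0364]
  z 0.098 side scanner xy [0.0325 0.0348]
  z 0.1 top scanner xy [0.0308 0.0366]
  z 0.1 side scanner xy [0.0318 0.0371]
g top [337.04 238.2 ] 19
g side [320.11 238.43] 19
  z 0.093 top scanner xy [0.0008 0.06  ]
  z 0.093 side scanner xy [0.0023 0.0571]
  z 0.095 top scanner xy [0.0006 0.0601]
  z 0.095 side scanner xy [0.0017 0.0593]
== 4
r top [344.61 235.49] 12
r side [320.3  234.52] 28
  z 0.098 top scanner xy [0.0024 0.037 ]
  z 0.098 side scanner xy [0.0041 0.049 ]
  z 0.1 top scanner xy [0.0021 0.0372]
  z 0.1 side scanner xy [0.0034 0.0513]
g top [337.06 238.19] 19
g side [320.13 238.36] 20
  z 0.093 top scanner xy [0.0008 0.0599]
  z 0.093 side scanner xy [0.0023 0.0568]
  z 0.095 top scanner xy [0.0006 0.06  ]
  z 0.095 side scanner xy [0.0017 0.0591]
```

The pointer is about 1.5 mm short, so I'll pull a little further.

Emit:
{"api": "play_rows", "payload": {"claw": [1,1,1,1,1,1,1,1], "delta_pos": [[0,-0.008,0],[0,0,0],[0,0,0],[0,0,0],[0,0,0],[0,0,0],[0,0,0],[0,0,0]], "delta_rot": [[0,0,0],[0,0,0],[0,0,0],[0,0,0],[0,0,0],[0,0,0],[0,0,0],[0,0,0]]}}

```text
time: 15.25
ee_pos: [0.4634, -0.1651, 0.1067]
eef_rot: [0.624, 0.781, 0.001, 0.001]
ft_force: [8.7, -1.0, -8.1]
width: 0.0099
grip_force: 40.0
```

```bash
python3 - <<'E'
from bench import r
import cv2
for n in('top','side'):cv2.imwrite(f'pics/{n}5.png',r.camera(n)['pixels'][...,::-1])
E
python3 m.py 5
```

```text
== 5
r top [344.66 235.99] 13
r side [320.9  234.32] 28
  z 0.098 top scanner xy [0.001  0.0372]
  z 0.098 side scanner xy [0.0029 0.0479]
  z 0.1 top scanner xy [0.0007 0.0374]
  z 0.1 side scanner xy [0.0023 0.0502]
g top [337.07 238.19] 19
g side [320.12 238.41] 20
  z 0.093 top scanner xy [0.0008 0.0599]
  z 0.093 side scanner xy [0.0023 0.057 ]
  z 0.095 top scanner xy [0.0006 0.06  ]
  z 0.095 side scanner xy [0.0017 0.0593]
```

Emit:
{"api": "play_rows", "payload": {"claw": [1,1,1,1,1], "delta_pos": [[0,0,0],[0,0,0],[0,0,0],[0,0,0],[0,0,0]], "delta_rot": [[0,0,0],[0,0,0],[0,0,0],[0,0,0],[0,0,0]]}}

```text
time: 15.85
ee_pos: [0.4634, -0.1651, 0.1067]
eef_rot: [0.624, 0.781, 0.001, 0.001]
ft_force: [9.0, -1.1, -9.3]
width: 0.0095
grip_force: 40.0
```

```bash
python3 -c "
from bench import r
print(r.close_job())"
```

```text
the job is handed in; nothing more can be done
None
```

I handed the job in at about 16 s: the rack was pushed home against the stop, and the gripper is holding the slide with its pointer measured within about 1 mm of the green marker; no verdict was returned.

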